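# Click the length stop into its catch and butt the block against it

### The arm

A 7-joint arm with a two-finger parallel gripper is mounted at the origin on a cart in front of the work surface, level with it; the furniture and walls round the work are solid. World frame = base frame: x ahead of the robot, y to its left, z up, the work surface at z = 0. Lengths are in m, angles in rad, forces in N, time in s.
With the tool pointing down it reaches from about 0.4 to 0.9 m from the base axis. Payload 5.6 kg.
Tool frame: the origin (TCP) lies midway between the tips of the shut fingers; the grasp point (between the pads) lies 19 mm behind it; z points along the fingers, y is the line along which they close (so a half turn about z gives the same grasp; the last joint's range is limited). The gripper opens to 92 mm and grips with 3 to 60 N. Pads are 20 mm wide; open, the fingers measure 128 mm over their backs; the gripper's body (75 mm by 189 mm) begins 69 mm behind the grasp point.
Start: joints at [-1.183, 0.468, -0.012, 1.603, 0.006, 1.071, -0.056], TCP at [0.271, 0.591, 0.215] pointing down, gripper open.
Joint ranges: [-2.53, 2.53], [-0.31, 2.02], [-1.57, 1.55], [0.28, 2.44], [-1.29, 4.43], [0.15, 1.84], [-2.92, 2.92]. Speed limits (rad/s): [2.57, 2.57, 3.14, 3.14, 3.14, 3.14, 3.14].

### API

Orientations are given as a unit quaternion [x, y, z, w].
In Python, from station import status, camera, camera_info, job_done gives the robot as it stands. The module is installed in compiled form; this text tells all that it offers.
- The arm moves only by the tool servo_tool, never from a script. Its argument "plan" is text: rows parted by semicolons, each of 5 numbers parted by spaces: the closure, from 0 (fully open) to 1 (shut), then the shift along the world's x, y, z in m, then the turn about the world's z in rad. A call has 1 to 5 rows; each row shifts and turns the commanded pose from where the row before left it; what a row does not reach is not made up. A row lasts 1/10 s, in which the tool goes at most 50 mm and 8.59 degrees, less where a joint would pass 70% of its speed; a pose out of reach is approached as far as the arm can. A call is refused whole if a number of a shift passes 0.05 or a number of a turn 0.15, either way. A call with a gripper value outside its range is refused whole. The fingers move at their own pace and stop on an object; "squeeze" is the grip in N (left out, the last holds). Time passes only in rows, so rows that do not move let the fingers close. It gives the time, the measured TCP pose, the force, the opening and the grip force at its end, in the units of the state.
- status.get_state(): the state, without advancing time (a new reading comes with each control period).
- camera(name): name is "scene" or "top"; returns the picture (400x640x3 uint8, red, green, blue); there is no depth.
- camera_info(name): a dict with "fx", "fy", "cx", "cy" (pixels), "dist" ([k1, k2, p1, p2, k3] as OpenCV has them; the pictures are not rectified), "cam_to_world" (4x4, takes a point from camera to world coordinates). Camera axes: x right, y up, looking along -z (the intrinsics and any distortion apply to the point x, -y, -z); pixel columns grow to the right and rows downward; lengths in m; the calibration is good to about 2 mm. A picture is of the moment at which its call begins. camera_info takes no time and is no camera call.
- job_done(): hands the job in; it is judged then, once.
The state is a dict: "clock": time; "qpos": joint angles; "qvel": joint speeds; "joint_efforts": joint torques, N m; "tool_pos": TCP position; "ee_rot": TCP orientation; "contact_force": force on the tool from outside, world axes, zero at the start; "wrist_torque": the same for the moment, N m; "width": finger opening in m; "grip_force": force on a finger pad.
Only numpy, scipy, OpenCV 4.12 (cv2) and the standard library are available. Lean on these libraries where they do the work, as an engineer would, in place of code of your own. Each camera call takes 0.05 s, during which the arm holds its last target. There are 200 camera calls.

### The job

Set up the length stop: push the sliding aluminium stop by its upright plate along the black rail, away from the plain rubber bumper, until it clicks into the notched catch clamped near the other end. Then, with the stop left clicked in, push the pine block along the front of the rail until its end butts against the stop arm, still lying along the rail. Only push: do not lift or tip the block, leave the tape measure, marking gauge and glue bottle alone, and finish clear of everything.

Things in the scene. Friction and masses are not known exactly. Their poses are not given: they have to be found in the camera images.
- rail: black steel guide rail fixed on the bench, 32 wide (x) x 420 long (y) x 22 high; origin at the centre of its underside; its y axis runs along its length, its -x side is the front, facing the robot
- stop (a joint): position of the sliding stop along the rail's y axis (m), 0 at the rail's middle; travel -0.17 to 0.17. It slides with about 1.5 N of friction and stays where it is left. Going into the catch it needs about 8 to 13 N to climb the ridge (the resistance begins about 17 mm before the notch centre), then snaps forward the last 9 mm or so by itself and the force drops to almost nothing; a further push of about 8 to 13 N would push it on out of the far side
- stop_plate (a point): centre of the upright push plate on top of the sliding stop, 68 above the bench; the plate is 12 thick along the rail, 30 wide across it, and reaches from 50 to 86 above the bench. Below it the aluminium saddle is 50 long, 34 wide, from 25 to 51 above the bench. Axes as the rail's
- stop_arm (a point): centre of the stop arm, a flat aluminium plate that juts out to the front from the sliding stop: 12 thick along the rail, 48 long across it (16 to 64 in front of the rail's middle line), from 4.5 to 44.5 above the bench; 40 in front of the middle line. Axes as the rail's
- catch: catch on top of the rail: steel clamp 36 along the rail with two low round cross ridges, 18 apart, and a notch between them; highest point 29 above the bench. Its origin is on the rail's middle line at bench height, at the notch centre: the stop is clicked in when its plate is exactly at the catch's position along the rail. Axes as the rail's. It may be near either end of the rail
- bumper: plain black rubber bumper block on top of the rail near the end opposite to the catch, 30 along the rail, 28 wide, top 44 above the bench; origin on the rail's middle line at bench height, at its middle. Axes as the rail's
- work_centre (a point): centre of the loose pine block, 45 x 110 x 45 high, lying in front of the rail beside the bumper with its 110 side (its y axis) along the rail and a gap of 3 to 8 mm to it; the point is 22.5 above the bench. Mass roughly 0.1 kg
- tape: yellow tape measure standing behind the rail, 38 x 91 x 69 high, origin at the centre of its underside; not to be disturbed
- gauge: wooden marking gauge lying behind the rail, 67 x 200 x 52 high, origin at the centre of its underside; not to be disturbed
- glue: yellow glue bottle with red cap behind the rail, 46 x 70 x 168 high, origin at the centre of its underside; not to be disturbed
Things that resemble listed ones, but are neither listed nor needed, are in the scene too. What is shaped like the part that bears work_centre but purple is not meant. Leave any turquoise look-alike of the catch alone.

How it is judged:
By the outcome, as a careful person would: the job done as asked, in the order asked, and still so for the second after the job is handed in, with the robot touching nothing.
It also fails if it takes over 61 s, if anything falls off the work surface, if the arm or the gripper's body presses on something with over 40 N, if the wrist force passes 120 N, or if a joint passes its speed limit or range.

## Working session

There is one attempt and no reset: what is moved stays moved. The work goes in short steps, Python scripts to look and compute and a tool call to move; the robot and the scene stay as the last step left them, time stands still between calls to the robot, and variables do not carry over. Pictures are saved under pics/ and viewed, at most 10 in all, crops included, and the job is handed in when it is done.

Besides the shell and the picture viewer there is one more tool, called after "Emit:" as a command line: name --argument value ..., lists and objects as JSON in quotes. servo_tool: Moves the arm, as the interface text tells. Its arguments: {"type":"object","properties":{"plan":{"type":"string"},"squeeze":{"type":"number"}},"required":["plan"]}

```bash
mkdir -p pics; cat > h.py <<'E'
import numpy as np, cv2
from station import status, camera, camera_info, job_done
def ray(name,px):
    c=camera_info(name);K=np.array([[c["fx"],0,c["cx"]],[0,c["fy"],c["cy"]],[0,0,1.]])
    u=cv2.undistortPoints(np.array(px,float).reshape(-1,1,2),K,np.array(c["dist"],float)).reshape(-1,2)
    T=np.array(c["cam_to_world"]);d=np.c_[u[:,0],-u[:,1],-np.ones(len(u))]@T[:3,:3].T
    return T[:3,3],d
def onplane(name,px,z):
    o,d=ray(name,px);return o+d*((z-o[2])/d[:,2])[:,None]
def proj(name,P):
    c=camera_info(name);K=np.array([[c["fx"],0,c["cx"]],[0,c["fy"],c["cy"]],[0,0,1.]])
    T=np.linalg.inv(np.array(c["cam_to_world"]));p=np.atleast_2d(P)@T[:3,:3].T+T[:3,3]
    p=p*[1,-1,-1]
    return cv2.projectPoints(p,np.zeros(3),np.zeros(3),K,np.array(c["dist"],float))[0].reshape(-1,2)
def save(name,f):
    im=camera(name);cv2.imwrite(f,im[:,:,::-1]);return im
E
python3 - <<'E'
from h import *
for n in("scene","top"):
    save(n,f"pics/{n}0.png");c=camera_info(n);print(n,c["fx"],c["cx"],c["cy"],np.round(c["cam_to_world"],3).tolist())
s=status.get_state();print(s["clock"],s["tool_pos"],s["ee_rot"],s["contact_force"],s["width"])
E
```

```text
scene 505.9743504426152 316.5756575728169 199.5844490167598 [[0.446, 0.427, -0.787, -0.339], [-0.895, 0.186, -0.406, -0.552], [-0.027, 0.885, 0.465, 0.616], [0.0, 0.0, 0.0, 1.0]]
top 420.5701789708638 325.29558822136966 199.98294462720042 [[-0.015, 0.987, -0.162, 0.458], [-1.0, -0.013, 0.014, -0.049], [0.011, 0.163, 0.987, 0.935], [0.0, 0.0, 0.0, 1.0]]
0.1 [0.27128065 0.59011436 0.21375712] [ 2.13762278e-01  9.76885392e-01 -7.79393485e-04 -1.11049076e-04] [ 0.25200495 -0.65494008 -0.39627466] 0.09188065504724036
```

View pics/scene0.png

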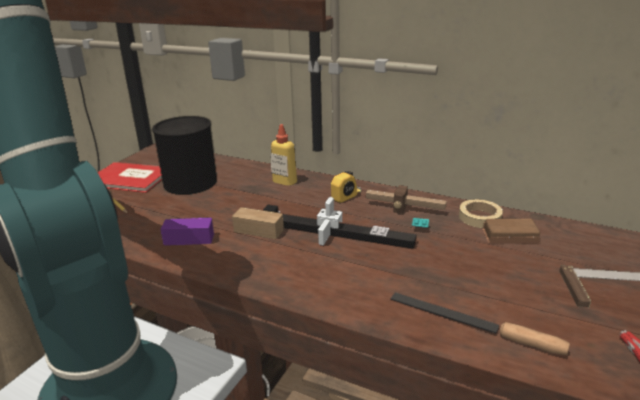

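View pics/top0.png

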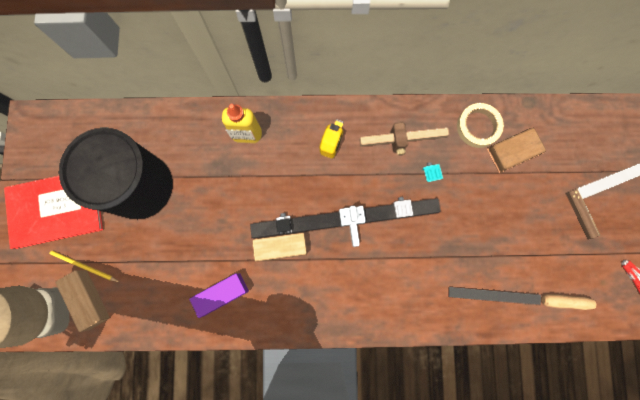

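The top view shows the rail running from (251,230) to (439,205). The bumper is near (285,224), the stop near (352,215) with its arm tip at (355,245), the catch near (403,208) and the pine block near (279,247). The purple block (219,295) and the turquoise catch (433,173) are the decoys.

```bash
cat > m.py <<'E'
from h import *
t=cv2.imread("pics/top0.png");s=cv2.imread("pics/scene0.png")
cv2.imwrite("pics/topc.png",cv2.resize(t[180:270,240:450],(798,342),interpolation=cv2.INTER_CUBIC))
cv2.imwrite("pics/scc.png",cv2.resize(s[190:255,220:420],(800,260),interpolation=cv2.INTER_CUBIC))
g=t.max(2).astype(int);m=((g<60)).astype(np.uint8);m[:185]=0;m[250:]=0;m[:,:245]=0;m[:,445:]=0
n,l,st,c=cv2.connectedComponentsWithStats(m)
k=1+st[1:,4].argsort()[::-1][:3];print(st[k])
m=np.isin(l,k[st[k,4]>150]).astype(np.uint8)
r=cv2.minAreaRect(cv2.findNonZero(m));print("rail rect",r)
b=cv2.boxPoints(r);print(np.round(onplane("top",b,.022),4))
hsv=cv2.cvtColor(t,cv2.COLOR_BGR2HSV);print(hsv[247,279],hsv[260,330])
w=cv2.inRange(hsv,(8,60,150),(28,200,255));w[:225]=0;w[270:]=0;w[:,:245]=0;w[:,315:]=0
n,l,st,c=cv2.connectedComponentsWithStats(w);i=1+st[1:,4].argmax();r=cv2.minAreaRect(cv2.findNonZero((l==i).astype(np.uint8)))
print("block",r,st[i]);b=cv2.boxPoints(r);print(np.round(onplane("top",b,.045),4))
E
python3 m.py
```

```text
[[288 219   5  10  32]
 [282 230   4   4   8]
 [365 210   1   3   3]]Traceback (most recent call last):
  File "m.py", line 9, in <module>
    r=cv2.minAreaRect(cv2.findNonZero(m));print("rail rect",r)
cv2.error: OpenCV(4.12.0) /io/opencv/modules/imgproc/src/convhull.cpp:143: error: (-215:Assertion failed) total >= 0 && (depth == CV_32F || depth == CV_32S) in function 'convexHull'
```

View pics/topc.png

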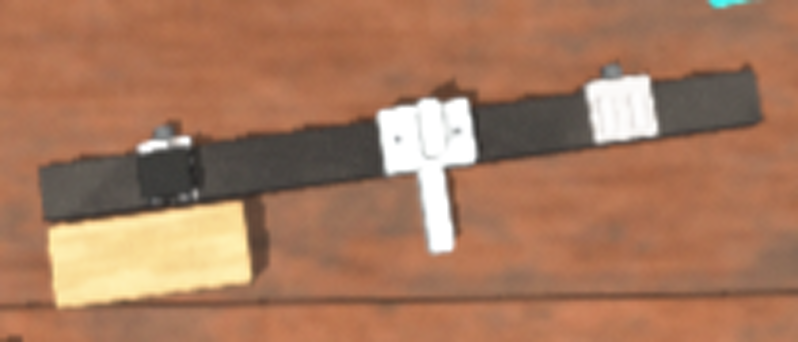

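View pics/scc.png

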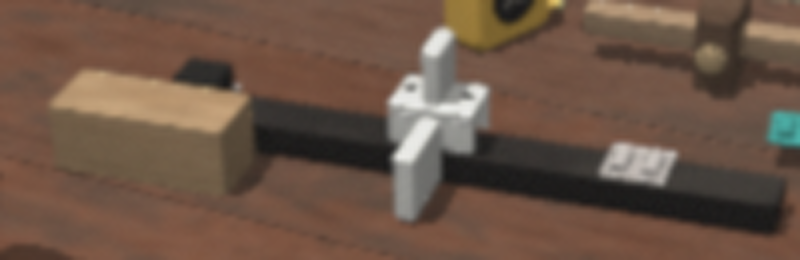

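The crop (scale 3.8) shows the rail corners at about (40,168), (752,68), (762,118) and (46,220). The plate top is at about (431,128), the catch spans 587–657, and the block corners are (48,226), (243,202), (251,283) and (57,306).

```bash
cat > m2.py <<'E'
from h import *
t=cv2.imread("pics/top0.png");hsv=cv2.cvtColor(t,cv2.COLOR_BGR2HSV)
def comp(m,box):
    x0,y0,x1,y1=box;z=np.zeros_like(m);z[y0:y1,x0:x1]=m[y0:y1,x0:x1]
    n,l,st,c=cv2.connectedComponentsWithStats(z);i=1+st[1:,4].argmax();return (l==i).astype(np.uint8)
def rect(m):
    r=cv2.minAreaRect(cv2.findNonZero(m));return cv2.boxPoints(r)
crop=lambda p:np.array(p,float)/3.8+[240,180]-.37
f=lambda a:np.round(a,4).tolist()
rail=comp((hsv[...,1]<75).astype(np.uint8)*255,(245,190,445,262))
b=crop([(40,168),(752,68),(762,118),(46,220)])
P=onplane("top",b,.022);print("rail manual",f(P))
ax=(P[0]+P[3]-P[1]-P[2])[:2];L=np.linalg.norm(ax)/2;ax/=2*L;yaw=np.arctan2(-ax[0],ax[1]);print("len",L,"width",np.linalg.norm((P[0]-P[3])[:2]),"yaw",yaw,"c",P.mean(0))
c=P.mean(0)[:2];xa=np.array([ax[1],-ax[0]])
loc=lambda Q:np.c_[(Q[:,:2]-c)@xa,(Q[:,:2]-c)@ax]
w=comp(cv2.inRange(hsv,(8,60,150),(28,200,255)),(245,225,315,270))
for nm,m,z in(("block",w,.045),):
    B=rect(m);Q=onplane("top",B,z);print(nm,f(Q),f(loc(Q)),f(loc(Q).mean(0)))
for nm,p,z in(("block",[(48,226),(243,202),(251,283),(57,306)],.045),("plate",[(419,100),(437,98),(444,155),(425,159)],.086),("saddle",[(379,110),(470,97),(478,161),(388,174)],.051),("arm tip",[(428,252),(453,249)],.0445),("catch",[(587,87),(648,76),(657,135),(595,143)],.028),("bumper",[(137,152),(192,148),(196,195),(142,202)],.044)):
    Q=onplane("top",crop(p),z);print(nm,f(Q.mean(0)),f(loc(Q)),f(loc(Q).mean(0)))
# scene cross-check
cs=lambda p:np.array(p,float)/4+[220,190]-.375
for nm,p,z in(("block",[(50,103),(85,70),(252,97),(226,133)],.045),("plate",[(424,42),(440,28),(454,32),(440,47)],.086),("catch",[(600,177),(614,143),(677,152),(668,187)],.028),("railend",[(780,205),(785,177)],.022),("armtop",[(394,150),(413,158)],.0445)):
    Q=onplane("scene",cs(p),z);print("S",nm,f(loc(Q)),f(loc(Q).mean(0)))
E
python3 m2.py
```

```text
rail manual [[0.5581, 0.1029, 0.022], [0.6106, -0.3099, 0.022], [0.5812, -0.314, 0.022], [0.5283, 0.0991, 0.022]]
len 0.4162780412003703 width 0.030057873108003175 yaw 0.1269529308320947 c [ 0.56952821 -0.1054906   0.022     ]
block [[0.5532, 0.1099, 0.045], [0.5512, -0.0364, 0.045], [0.459, -0.0353, 0.045], [0.461, 0.1086, 0.045]] [[0.0111, 0.2158], [-0.0094, 0.0709], [-0.1008, 0.0836], [-0.0805, 0.2261]] [-0.0449, 0.1491]
block [0.5068, 0.0376, 0.045] [[-0.0207, 0.2039], [-0.0227, 0.095], [-0.0677, 0.0966], [-0.0652, 0.2041]] [-0.0441, 0.1499]
plate [0.5697, -0.1168, 0.086] [[0.0146, -0.0071], [0.0143, -0.0168], [-0.0166, -0.0158], [-0.0173, -0.0054]] [-0.0013, -0.0113]
saddle [0.5701, -0.1182, 0.051] [[0.017, 0.0128], [0.0171, -0.0388], [-0.0191, -0.0376], [-0.0192, 0.0131]] [-0.001, -0.0126]
arm tip [0.5065, -0.1235, 0.0445] [[-0.0647, -0.0029], [-0.065, -0.0169]] [-0.0648, -0.0099]
catch [0.5861, -0.2314, 0.028] [[0.0166, -0.1094], [0.0179, -0.1454], [-0.0166, -0.1446], [-0.0161, -0.1085]] [0.0005, -0.127]
bumper [0.5512, 0.0284, 0.044] [[0.0135, 0.15], [0.0114, 0.1193], [-0.0151, 0.1204], [-0.0147, 0.1507]] [-0.0012, 0.1351]
S block [[-0.0657, 0.2062], [-0.0237, 0.2047], [-0.0256, 0.0961], [-0.0679, 0.0942]] [-0.0457, 0.1503]
S plate [[-0.0065, -0.0031], [0.0123, -0.0065], [0.0098, -0.0156], [-0.0097, -0.0136]] [0.0015, -0.0097]
S catch [[-0.0266, -0.1108], [0.0113, -0.1096], [0.0118, -0.1457], [-0.0261, -0.1488]] [-0.0074, -0.1287]
S railend [[-0.0174, -0.209], [0.0122, -0.2069]] [-0.0026, -0.2079]
S armtop [[-0.0576, -0.0018], [-0.0627, -0.0146]] [-0.0602, -0.0082]
```

Emit:
servo_tool --plan "1 0.01 -0.045 0 -0.07; 1 0.01 -0.045 0 -0.07; 1 0.01 -0.045 0 -0.07; 1 0.01 -0.045 0 -0.07; 1 0.01 -0.045 0 -0.07" --squeeze 20

```text
clock: 0.6
tool_pos: [0.3215, 0.3635, 0.2143]
ee_rot: [0.382, 0.924, -0.0, -0.0]
contact_force: [0.5, -0.5, 0.1]
width: 0.0545
grip_force: 0.0
```

Emit:
servo_tool --plan "1 0.02 -0.045 0 -0.07; 1 0.02 -0.045 0 -0.07; 1 0.02 -0.045 0 -0.07; 1 0.02 -0.045 0 -0.07; 1 0.02 -0.045 0 -0.07"

```text
clock: 1.1
tool_pos: [0.4217, 0.1387, 0.2147]
ee_rot: [0.537, 0.844, 0.0, -0.0]
contact_force: [1.2, 0.3, 0.2]
width: 0.0139
grip_force: 0.0
```

```bash
cat > st.py <<'E'
from h import *
from scipy.spatial.transform import Rotation as R
c=np.array([.5695,-.1055]);yaw=.127;ax=np.array([-np.sin(yaw),np.cos(yaw)]);xa=np.array([np.cos(yaw),np.sin(yaw)])
s=status.get_state();p=np.array(s["tool_pos"]);M=R.from_quat(s["ee_rot"]).as_matrix();d=p[:2]-c;F=np.array(s["contact_force"])[:2]
w=lambda x,y:np.round(c+xa*x+ax*y-p[:2],4)
y=M[:,1]
print("t",s["clock"],"p",p.round(4),"loc",round(d@xa,4),round(d@ax,4),"F loc",round(F@xa,2),round(F@ax,2),"Fz",round(s["contact_force"][2],2),"turn to across",round((yaw-np.arctan2(y[1],y[0])+np.pi/2)%np.pi-np.pi/2,4),"tilt z",M[:,2].round(3),"q",np.round(s["qpos"],2),"w",round(s["width"],4))
import sys
if len(sys.argv)>2:print("to",w(float(sys.argv[1]),float(sys.argv[2])))
E
python3 st.py 0 0.025
```

```text
t 1.1 p [0.4217 0.1387 0.2147] loc -0.1157 0.2609 F loc 1.2 0.18 Fz 0.2 turn to across -0.3103 tilt z [ 0.  0. -1.] q [-0.7   0.11  0.34  2.1  -0.04  0.94  0.09] w 0.0139
to [ 0.1446 -0.2194]
```

Emit:
servo_tool --plan "1 0.025 -0.04 0 -0.062; 1 0.025 -0.04 0 -0.062; 1 0.025 -0.04 0 -0.062; 1 0.025 -0.04 0 -0.062; 1 0.025 -0.04 0 -0.062"

```text
clock: 1.6
tool_pos: [0.547, -0.061, 0.2145]
ee_rot: [0.661, 0.751, 0.0, -0.0]
contact_force: [1.1, 0.1, 0.0]
width: 0.0
grip_force: 0.0
```

Emit:
servo_tool --plan "1 0.004 -0.004 -0.035 0; 1 0.004 -0.004 -0.035 0; 1 0.004 -0.004 -0.035 0; 1 0.004 -0.004 -0.025 0; 1 0.003 -0.003 -0.02 0"

```text
clock: 2.1
tool_pos: [0.5645, -0.0786, 0.0624]
ee_rot: [0.66, 0.751, -0.001, -0.001]
contact_force: [1.1, 0.4, 0.2]
width: 0.0009
grip_force: 0.0
```

```bash
python3 st.py 0 0.005; python3 -c "
from h import *
a=save('scene','pics/_s.png')[170:270,200:440];b=save('top','pics/_t.png')[150:280,230:450]
v=[cv2.resize(x,(600,280),interpolation=cv2.INTER_CUBIC) for x in (a,b)]
cv2.imwrite('pics/pre.png',np.vstack(v)[:,:,::-1])"
```

```text
t 2.1 p [ 0.5645 -0.0786  0.0624] loc -0.0015 0.0273 F loc 1.13 0.29 Fz 0.24 turn to across -0.0027 tilt z [-0.003 -0.    -1.   ] q [-0.26  0.56  0.44  1.93 -0.35  0.72  0.51] w 0.0009
to [ 0.0043 -0.0219]
```

View pics/pre.png

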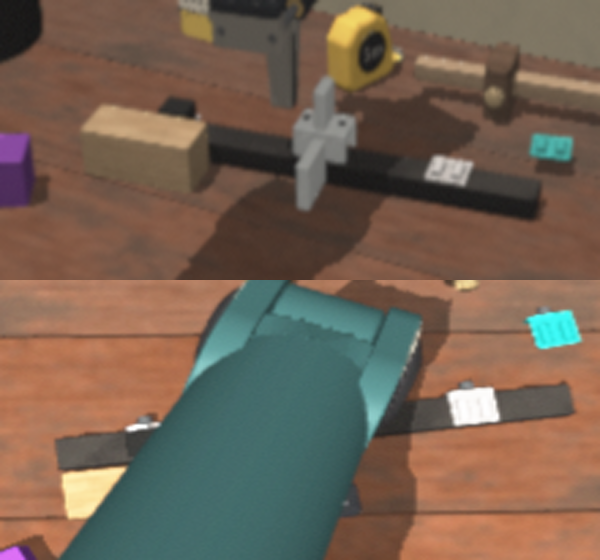

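The scene crop shows the shut fingers above the rail on the bumper side of the plate, clear of the saddle. I'm starting the push.

Emit:
servo_tool --plan "1 0.001 -0.009 0 0; 1 0.001 -0.006 0 0; 1 0.001 -0.006 0 0; 1 0.001 -0.008 0 0; 1 0.001 -0.008 0 0"

```text
clock: 2.7
tool_pos: [0.5711, -0.1154, 0.0654]
ee_rot: [0.66, 0.752, 0.001, 0.0]
contact_force: [-0.5, 2.0, 1.2]
width: 0.0006
grip_force: 1.0
```

```bash
python3 st.py
```

```text
t 2.7 p [ 0.5711 -0.1154  0.0654] loc 0.0003 -0.0101 F loc -0.23 2.04 Fz 1.16 turn to across -0.0033 tilt z [ 0.001  0.001 -1.   ] q [-0.19  0.58  0.44  1.9  -0.35  0.74  0.58] w 0.0006
```

Emit:
servo_tool --plan "1 0.0013 -0.01 0 0; 1 0.0013 -0.01 0 0; 1 0.0013 -0.01 0 0; 1 0.0013 -0.01 0 0; 1 0.0013 -0.01 0 0"

```text
clock: 3.2
tool_pos: [0.577, -0.1664, 0.0645]
ee_rot: [0.66, 0.751, -0.0, -0.0]
contact_force: [-0.4, 2.6, 0.8]
width: 0.0004
grip_force: 1.0
```

```bash
python3 st.py 0 -0.091
```

```text
t 3.2 p [ 0.577  -0.1664  0.0645] loc -0.0003 -0.0613 F loc -0.12 2.63 Fz 0.8 turn to across -0.0027 tilt z [-0. -0. -1.] q [-0.1   0.6   0.44  1.85 -0.36  0.76  0.66] w 0.0004
to [ 0.004  -0.0294]
```

Emit:
servo_tool --plan "1 0.0008 -0.006 0 0; 1 0.0008 -0.006 0 0; 1 0.0008 -0.006 0 0; 1 0.0006 -0.005 0 0; 1 0 0 0 0"

```text
clock: 3.7
tool_pos: [0.5798, -0.1896, 0.0645]
ee_rot: [0.66, 0.751, -0.0, 0.0]
contact_force: [0.3, -0.0, -0.9]
width: 0.0006
grip_force: 0.0
```

```bash
python3 st.py 0 -0.091
```

```text
t 3.7 p [ 0.5798 -0.1896  0.0645] loc -0.0004 -0.0848 F loc 0.34 -0.05 Fz -0.87 turn to across -0.0019 tilt z [ 0.    -0.001 -1.   ] q [-0.07  0.62  0.44  1.83 -0.36  0.77  0.69] w 0.0006
to [ 0.0012 -0.0061]
```

Emit:
servo_tool --plan "1 0.0003 -0.002 0 0; 1 0.0003 -0.002 0 0; 1 0.0003 -0.002 0 0; 1 0 0 0 0"

```text
clock: 4.1
tool_pos: [0.5807, -0.1946, 0.0645]
ee_rot: [0.66, 0.751, -0.0, -0.0]
contact_force: [0.1, 0.0, 0.4]
width: 0.0004
grip_force: 0.4
```

```bash
python3 st.py 0 -0.091
```

```text
t 4.1 p [ 0.5807 -0.1946  0.0645] loc -0.0002 -0.0898 F loc 0.12 0.02 Fz 0.44 turn to across -0.0028 tilt z [-0. -0. -1.] q [-0.06  0.62  0.44  1.82 -0.36  0.78  0.7 ] w 0.0004
to [ 0.0003 -0.0011]
```

Emit:
servo_tool --plan "1 0.0003 -0.002 0 0; 1 0.0003 -0.002 0 0; 1 0.0003 -0.002 0 0"

```text
clock: 4.4
tool_pos: [0.5813, -0.1989, 0.0644]
ee_rot: [0.66, 0.752, 0.0, -0.001]
contact_force: [-3.3, 7.9, 3.7]
width: 0.0004
grip_force: 3.8
```

Emit:
servo_tool --plan "1 0.0003 -0.002 0 0"

```text
clock: 4.5
tool_pos: [0.5814, -0.1995, 0.0644]
ee_rot: [0.659, 0.752, 0.001, -0.003]
contact_force: [-4.9, 9.5, 6.1]
width: 0.0005
grip_force: 5.2
```

Emit:
servo_tool --plan "1 0.0003 -0.002 0 0"

```text
clock: 4.6
tool_pos: [0.5815, -0.1998, 0.0644]
ee_rot: [0.659, 0.752, 0.001, -0.004]
contact_force: [-5.7, 13.6, 8.4]
width: 0.0004
grip_force: 7.0
```

```bash
python3 st.py 0 -0.103
```

```text
t 4.6 p [ 0.5815 -0.1998  0.0644] loc -0.0001 -0.0951 F loc -3.94 14.22 Fz 8.37 turn to across -0.0049 tilt z [-0.004  0.007 -1.   ] q [-0.04  0.62  0.43  1.81 -0.36  0.79  0.71] w 0.0004
to [ 0.0011 -0.0078]
```

Emit:
servo_tool --plan "1 0 0 0 0"

```text
clock: 4.7
tool_pos: [0.5815, -0.1998, 0.0644]
ee_rot: [0.659, 0.752, 0.001, -0.004]
contact_force: [-4.5, 10.3, 6.3]
width: 0.0009
grip_force: 5.6
```

Emit:
servo_tool --plan "1 0.0001 -0.001 0 0"

```text
clock: 4.8
tool_pos: [0.5815, -0.1999, 0.0644]
ee_rot: [0.659, 0.752, 0.002, -0.004]
contact_force: [-5.4, 13.6, 8.5]
width: 0.0003
grip_force: 7.2
```

```bash
python3 st.py 0 -0.103
```

```text
t 4.8 p [ 0.5815 -0.1999  0.0644] loc -0.0001 -0.0951 F loc -3.65 14.16 Fz 8.52 turn to across -0.0056 tilt z [-0.004  0.008 -1.   ] q [-0.04  0.62  0.43  1.81 -0.36  0.79  0.71] w 0.0003
to [ 0.0011 -0.0078]
```

```bash
python3 -c "
from h import *
a=save('scene','pics/_s.png')[110:270,230:470]
cv2.imwrite('pics/r1.png',cv2.resize(a,(780,520),interpolation=cv2.INTER_CUBIC)[:,:,::-1])"; python3 st.py
```

```text
t 4.85 p [ 0.5815 -0.1999  0.0644] loc -0.0001 -0.0951 F loc -3.46 12.83 Fz 7.9 turn to across -0.0056 tilt z [-0.004  0.008 -1.   ] q [-0.04  0.62  0.43  1.81 -0.36  0.79  0.71] w 0.0006
```

View pics/r1.png

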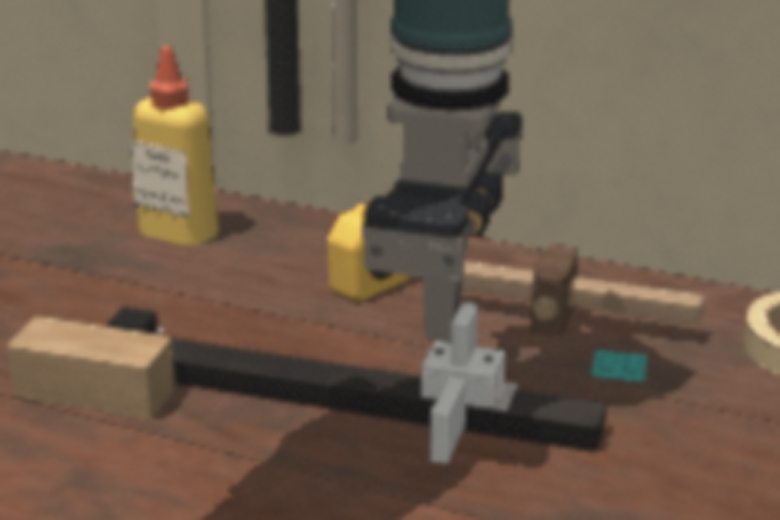

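The scene view shows only the fingers touching the plate, with the saddle's leading edge at the catch (about 510,395). I'll climb the ridge in small steps.

Emit:
servo_tool --plan "1 0.0002 -0.0015 0 0"

```text
clock: 4.95
tool_pos: [0.5815, -0.2001, 0.0644]
ee_rot: [0.658, 0.753, 0.002, -0.005]
contact_force: [-7.1, 16.4, 10.6]
width: 0.0004
grip_force: 8.8
```

Emit:
servo_tool --plan "1 0.0002 -0.0015 0 0"

```text
clock: 5.05
tool_pos: [0.5815, -0.2002, 0.0644]
ee_rot: [0.658, 0.753, 0.003, -0.006]
contact_force: [-9.1, 19.4, 12.7]
width: 0.0008
grip_force: 10.2
```

Emit:
servo_tool --plan "1 0 0 0 0"

```text
clock: 5.15
tool_pos: [0.5815, -0.2002, 0.0645]
ee_rot: [0.658, 0.753, 0.003, -0.006]
contact_force: [-7.8, 16.4, 11.5]
width: 0.0003
grip_force: 9.2
```

```bash
python3 st.py
```

```text
t 5.15 p [ 0.5815 -0.2002  0.0645] loc -0.0001 -0.0955 F loc -5.71 17.22 Fz 11.48 turn to across -0.007 tilt z [-0.006  0.012 -1.   ] q [-0.04  0.63  0.43  1.81 -0.36  0.79  0.72] w 0.0003
```

Emit:
servo_tool --plan "1 -0.001 0 0.003 0; 1 0 0 0 0"

```text
clock: 5.35
tool_pos: [0.5809, -0.2002, 0.0658]
ee_rot: [0.658, 0.753, 0.002, -0.005]
contact_force: [-3.0, 15.5, -1.9]
width: 0.0005
grip_force: 7.7
```

```bash
python3 st.py; python3 -c "
from h import *
print(status.get_state()['wrist_torque'],status.get_state()['joint_efforts'])"
```

```text
t 5.35 p [ 0.5809 -0.2002  0.0658] loc -0.0007 -0.0953 F loc -1.06 15.78 Fz -1.87 turn to across -0.0073 tilt z [-0.005  0.011 -1.   ] q [-0.04  0.62  0.43  1.81 -0.36  0.79  0.72] w 0.0005
[ 3.38713706  0.49439915 -0.04226439] [ 8.38893592e+00 -5.27959299e+01  1.57701445e+01 -2.21315628e+01
  2.56402597e+00 -3.17443483e+00  4.41092416e-03]
```

Emit:
servo_tool --plan "1 0 -0.0015 0.0005 0"

```text
clock: 5.45
tool_pos: [0.5808, -0.2003, 0.0659]
ee_rot: [0.658, 0.753, 0.003, -0.006]
contact_force: [-1.9, 19.4, -5.2]
width: 0.0002
grip_force: 9.5
```

Emit:
servo_tool --plan "1 0 -0.0015 0.0005 0"

```text
clock: 5.55
tool_pos: [0.5808, -0.2005, 0.066]
ee_rot: [0.658, 0.753, 0.003, -0.007]
contact_force: [-1.4, 20.9, -6.1]
width: 0.0003
grip_force: 10.5
```

Emit:
servo_tool --plan "1 0 0 0 0"

```text
clock: 5.65
tool_pos: [0.5808, -0.2004, 0.066]
ee_rot: [0.657, 0.753, 0.003, -0.007]
contact_force: [-1.6, 18.9, -4.8]
width: 0.0005
grip_force: 9.7
```

```bash
python3 st.py
```

```text
t 5.65 p [ 0.5808 -0.2004  0.066 ] loc -0.0008 -0.0956 F loc 0.77 18.92 Fz -4.8 turn to across -0.0089 tilt z [-0.007  0.014 -1.   ] q [-0.03  0.62  0.43  1.81 -0.36  0.8   0.72] w 0.0005
```

```bash
python3 -c "
from h import *
a=save('scene','pics/_s2.png')[190:260,330:430]
cv2.imwrite('pics/r2.png',cv2.resize(a,(800,560),interpolation=cv2.INTER_CUBIC)[:,:,::-1])"
```

```text
(no output)
```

View pics/r2.png

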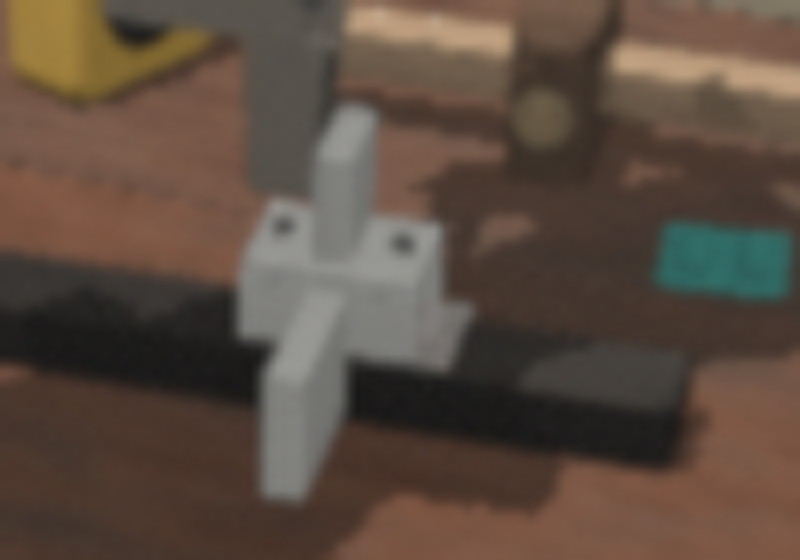

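The plate's top corners are at about (317,158), (340,104), (378,108) and (352,160) in this 8x crop. The arm's top front edge runs from (263,372) to (300,385).

```bash
python3 -c "
from h import *
exec(open('st.py').read().split('import sys')[0])
f=lambda p,z:(lambda Q:np.round(np.c_[(Q[:,:2]-c)@xa,(Q[:,:2]-c)@ax],4).tolist())(onplane('scene',np.array(p,float)/8+[330,190]-.44,z))
print('plate',f([(317,158),(340,104),(378,108),(352,160)],.086))
print('saddle',f([(243,262),(275,200),(443,226),(417,290)],.051))
print('armtop',f([(265,372),(300,385),(345,300)],.0445))
print('catch end',f([(447,370),(473,308)],.025), 'rail end',f([(665,408),(690,352)],.022))
"
```

```text
t 5.7 p [ 0.5808 -0.2004  0.066 ] loc -0.0008 -0.0956 F loc 0.85 19.26 Fz -4.73 turn to across -0.0089 tilt z [-0.007  0.014 -1.   ] q [-0.03  0.62  0.43  1.81 -0.36  0.8   0.72] w 0.0005
plate [[-0.0204, -0.107], [0.0115, -0.1056], [0.0121, -0.1162], [-0.0189, -0.1163]]
saddle [[-0.0219, -0.0872], [0.0142, -0.0869], [0.0132, -0.1355], [-0.0231, -0.1363]]
armtop [[-0.0655, -0.1049], [-0.0691, -0.1154], [-0.0231, -0.1165]]
catch end [[-0.0197, -0.1449], [0.0147, -0.1448]] rail end [[-0.0173, -0.2048], [0.0135, -0.2065]]
```

The plate sits 15.5 mm before the notch, exactly at the start of the ridge. The commanded pose is still short of the notch, so a little more push is safe.

Emit:
servo_tool --plan "1 0 -0.0015 -0.001 0"

```text
clock: 5.8
tool_pos: [0.5812, -0.2028, 0.0658]
ee_rot: [0.657, 0.754, 0.003, -0.006]
contact_force: [-2.0, 8.7, 0.9]
width: 0.0003
grip_force: 4.3
```

Emit:
servo_tool --plan "1 0 -0.0015 -0.001 0; 1 0 0 0 0"

```text
clock: 6.0
tool_pos: [0.5823, -0.2149, 0.0666]
ee_rot: [0.66, 0.752, -0.0, 0.001]
contact_force: [0.4, 1.2, -1.3]
width: 0.0001
grip_force: 0.8
```

```bash
python3 st.py
```

```text
t 6.0 p [ 0.5823 -0.2149  0.0666] loc -0.0011 -0.1101 F loc 0.59 1.16 Fz -1.26 turn to across -0.0032 tilt z [ 0.001 -0.001 -1.   ] q [-0.02  0.63  0.44  1.8  -0.36  0.79  0.73] w 0.0001
```

Snapped: the force has dropped to about zero. I'm backing off to check.

Emit:
servo_tool --plan "1 -0.001 0.01 0 0; 1 -0.004 0.03 0 0; 1 0 0 0.04 0; 1 -0.002 0.04 0.04 0; 1 -0.005 0.045 0.04 0"

```text
clock: 6.5
tool_pos: [0.5713, -0.1027, 0.1768]
ee_rot: [0.661, 0.75, 0.0, 0.001]
contact_force: [0.7, -0.2, 0.0]
width: 0.0002
grip_force: 0.0
```

```bash
python3 st.py -0.044 0.25; python3 -c "
from h import *
a=save('scene','pics/_s3.png')[190:260,330:430]
cv2.imwrite('pics/r3.png',cv2.resize(a,(800,560),interpolation=cv2.INTER_CUBIC)[:,:,::-1])"
```

```text
t 6.5 p [ 0.5713 -0.1027  0.1768] loc 0.0021 0.0026 F loc 0.65 -0.31 Fz 0.05 turn to across 0.0008 tilt z [ 0.002 -0.002 -1.   ] q [-0.28  0.42  0.51  1.84 -0.24  0.94  0.47] w 0.0002
to [-0.0771  0.2396]
```

View pics/r3.png

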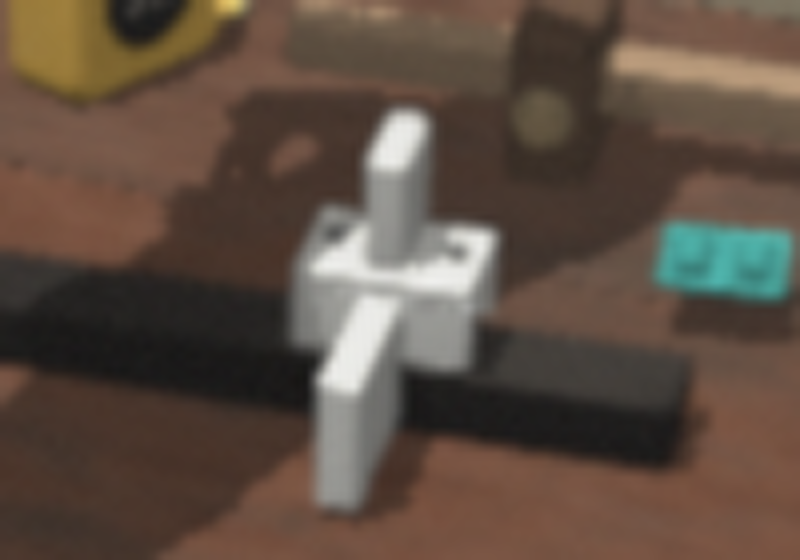

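```bash
python3 -c "
from h import *
exec(open('st.py').read().split('import sys')[0])
L=lambda Q:np.round(np.c_[(Q[:,:2]-c)@xa,(Q[:,:2]-c)@ax],4).tolist()
f=lambda p,z:L(onplane('scene',np.array(p,float)/8+[330,190]-.44,z))
print('plate',f([(368,165),(393,110),(430,115),(406,170)],.086))
print('saddle',f([(298,270),(328,206),(498,235),(472,298)],.051))
print('armtop',f([(320,378),(354,390),(400,303)],.0445))
t=cv2.imread('pics/top0.png');m=cv2.inRange(cv2.cvtColor(t,cv2.COLOR_BGR2HSV),(125,80,40),(160,255,255));b=cv2.boxPoints(cv2.minAreaRect(cv2.findNonZero(m)))
print('purple',L(onplane('top',b,.045)))
b=np.array([(223,108),(241,103),(262,137),(235,140)],float);print('glue',L(onplane('top',b,.1)))
"
```

```text
t 6.55 p [ 0.5741 -0.0943  0.1815] loc 0.006 0.0105 F loc 1.32 3.99 Fz 2.6 turn to across -0.0085 tilt z [ 0.008  0.004 -1.   ] q [-0.29  0.41  0.51  1.84 -0.25  0.95  0.46] w 0.0005
plate [[-0.0204, -0.121], [0.0121, -0.1204], [0.0122, -0.1308], [-0.0202, -0.1314]]
saddle [[-0.0218, -0.1028], [0.0151, -0.1021], [0.0126, -0.1513], [-0.023, -0.1515]]
armtop [[-0.0642, -0.1196], [-0.0675, -0.1296], [-0.0204, -0.1312]]
purple [[-0.1239, 0.3508], [-0.0823, 0.2405], [-0.1262, 0.2226], [-0.1671, 0.3323]]
glue [[0.2542, 0.2252], [0.2599, 0.1868], [0.1802, 0.1519], [0.1816, 0.2077]]
```

Emit:
servo_tool --plan "1 -0.015 0.045 0 0; 1 -0.015 0.045 0 0; 1 -0.015 0.045 0 0; 1 -0.015 0.045 0 0; 1 -0.015 0.045 0 0"

```text
clock: 7.05
tool_pos: [0.4956, 0.1245, 0.1755]
ee_rot: [0.66, 0.751, 0.001, 0.001]
contact_force: [0.8, 1.1, 0.2]
width: 0.0005
grip_force: 0.0
```

```bash
python3 st.py -0.044 0.24
```

```text
t 7.05 p [0.4956 0.1245 0.1755] loc -0.0441 0.2375 F loc 0.9 1.01 Fz 0.23 turn to across -0.0019 tilt z [ 0.002  0.    -1.   ] q [-0.69  0.29  0.45  2.   -0.16  0.88 -0.03] w 0.0005
to [-0.0002  0.0025]
```

The stop is clicked in: plate at −0.126 to −0.127, matching the notch. Next I'm descending behind the block, which clears the purple one by about 20 mm.

Emit:
servo_tool --plan "1 0 0.001 -0.035 0; 1 0 0.001 -0.035 0; 1 0 0 -0.035 0; 1 0 0 -0.035 0; 1 0 0 -0.016 0"

```text
clock: 7.55
tool_pos: [0.4947, 0.1244, 0.0166]
ee_rot: [0.66, 0.751, -0.001, -0.0]
contact_force: [0.8, -0.3, 1.0]
width: 0.0001
grip_force: 0.0
```

Emit:
servo_tool --plan "1 0.001 -0.01 0 0; 1 0.001 -0.005 0 0; 1 0.0006 -0.005 0 0; 1 0.0006 -0.005 0 0; 1 0.0006 -0.005 0 0"

```text
clock: 8.05
tool_pos: [0.5006, 0.0952, 0.0201]
ee_rot: [0.66, 0.752, 0.001, 0.0]
contact_force: [1.4, 1.3, 0.2]
width: 0.0004
grip_force: 0.5
```

```bash
python3 st.py -0.044 0
```

```text
t 8.05 p [0.5006 0.0952 0.0201] loc -0.0429 0.2078 F loc 1.58 1.15 Fz 0.2 turn to across -0.0029 tilt z [ 0.002  0.001 -1.   ] q [-0.52  0.55  0.33  2.09 -0.33  0.56  0.18] w 0.0004
to [ 0.0252 -0.2063]
```

Emit:
servo_tool --plan "1 0.0009 -0.008 0 0; 1 0.0009 -0.008 0 0; 1 0.0009 -0.008 0 0; 1 0.0009 -0.008 0 0; 1 0.0009 -0.008 0 0"

```text
clock: 8.55
tool_pos: [0.5043, 0.0544, 0.019]
ee_rot: [0.66, 0.751, -0.0, -0.0]
contact_force: [0.3, 1.5, 0.3]
width: 0.0006
grip_force: 0.5
```

Emit:
servo_tool --plan "1 0.0009 -0.008 0 0; 1 0.0009 -0.008 0 0; 1 0.0009 -0.008 0 0; 1 0.0009 -0.008 0 0; 1 0.0009 -0.008 0 0"

```text
clock: 9.05
tool_pos: [0.5088, 0.0144, 0.019]
ee_rot: [0.66, 0.751, -0.0, -0.0]
contact_force: [0.0, 0.2, -0.3]
width: 0.0005
grip_force: 0.4
```

```bash
python3 st.py -0.044 0;  python3 -c "
from h import *
a=save('scene','pics/_s4.png')[170:270,220:420]
cv2.imwrite('pics/r4.png',cv2.resize(a,(800,400),interpolation=cv2.INTER_CUBIC)[:,:,::-1])"
```

```text
t 9.05 p [0.5088 0.0144 0.019 ] loc -0.0451 0.1266 F loc 0.03 0.19 Fz -0.3 turn to across -0.0028 tilt z [-0. -0. -1.] q [-0.36  0.55  0.33  2.09 -0.33  0.55  0.33] w 0.0005
to [ 0.0171 -0.1255]
```

View pics/r4.png

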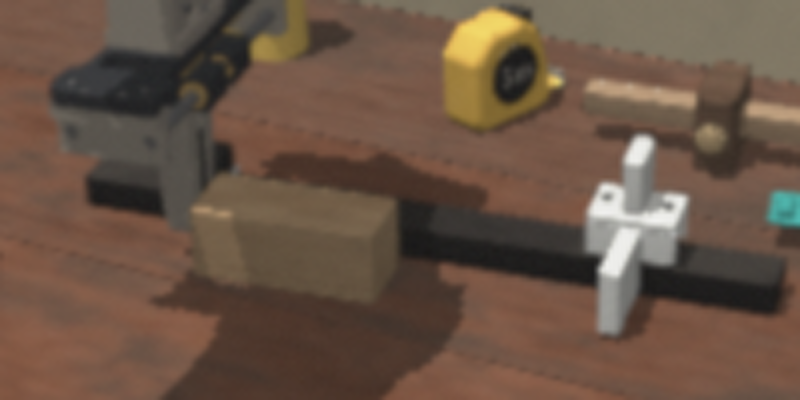

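The block's top corners are at about (193,208), (223,175), (402,200) and (374,240). It looks parallel to the rail; I'll check that numerically while continuing.

```bash
cat > bl.py <<'E'
from h import *
exec(open('st.py').read().split('import sys')[0])
L=lambda Q:np.round(np.c_[(Q[:,:2]-c)@xa,(Q[:,:2]-c)@ax],4).tolist()
E
python3 -c "
from bl import *
print(L(onplane('scene',np.array([(193,208),(223,175),(402,200),(374,240)])/4+[220,170]-.375,.045)))"
```

```text
t 9.1 p [0.5089 0.0128 0.0191] loc -0.0451 0.125 F loc -0.15 -0.66 Fz 0.3 turn to across -0.0011 tilt z [ 0.    -0.001 -1.   ] q [-0.36  0.55  0.33  2.09 -0.33  0.55  0.33] w 0.0003
[[-0.0681, 0.1144], [-0.0282, 0.1132], [-0.0259, 0.0043], [-0.0716, 0.0049]]
```

Emit:
servo_tool --plan "1 0.0011 -0.008 0 0; 1 0.0011 -0.008 0 0; 1 0.0011 -0.008 0 0; 1 0.0011 -0.008 0 0; 1 0.0011 -0.008 0 0"

```text
clock: 9.6
tool_pos: [0.5143, -0.0256, 0.019]
ee_rot: [0.66, 0.751, -0.0, 0.0]
contact_force: [0.6, 0.1, 0.4]
width: 0.0001
grip_force: 0.2
```

Emit:
servo_tool --plan "1 0.0011 -0.008 0 0; 1 0.0011 -0.008 0 0; 1 0.0011 -0.008 0 0; 1 0.0011 -0.008 0 0; 1 0.0011 -0.008 0 0"

```text
clock: 10.1
tool_pos: [0.5198, -0.0655, 0.019]
ee_rot: [0.66, 0.752, -0.0, 0.0]
contact_force: [0.2, 0.9, -0.6]
width: 0.0005
grip_force: 0.2
```

Emit:
servo_tool --plan "1 0.0008 -0.006 0 0; 1 0.0008 -0.006 0 0; 1 0.0008 -0.006 0 0; 1 0.0006 -0.005 0 0; 1 0.0006 -0.005 0 0"

```text
clock: 10.6
tool_pos: [0.5234, -0.0931, 0.019]
ee_rot: [0.66, 0.752, 0.0, -0.0]
contact_force: [0.3, 0.7, 0.8]
width: 0.0005
grip_force: 0.5
```

```bash
python3 st.py -0.044 0;  python3 -c "
from h import *
a=save('scene','pics/_s5.png')[180:260,290:410]
cv2.imwrite('pics/r5.png',cv2.resize(a,(720,480),interpolation=cv2.INTER_CUBIC)[:,:,::-1])"
```

```text
t 10.6 p [ 0.5234 -0.0931  0.019 ] loc -0.0441 0.0182 F loc 0.42 0.7 Fz 0.79 turn to across -0.0031 tilt z [ 0.  0. -1.] q [-0.15  0.58  0.32  2.03 -0.32  0.58  0.53] w 0.0005
to [ 0.0024 -0.018 ]
```

View pics/r5.png

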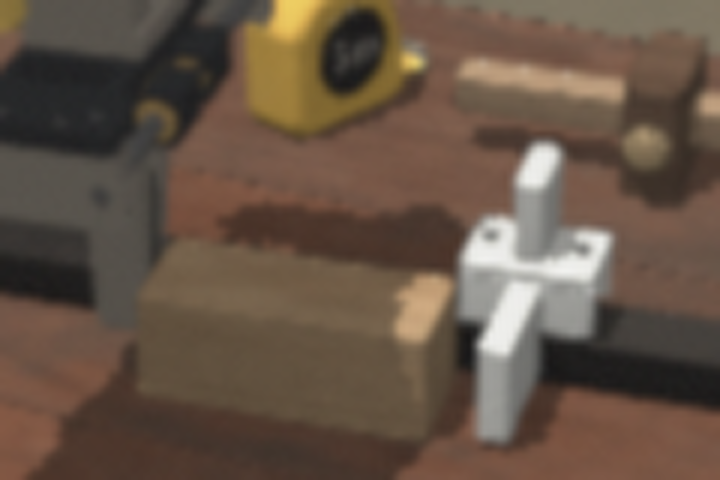

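The block end, at about (428,350)–(455,285), is some 17 mm short of the arm face near (480,345). I'm approaching slowly and watching the force.

Emit:
servo_tool --plan "1 0.0005 -0.004 0 0; 1 0.0005 -0.003 0 0; 1 0.0004 -0.003 0 0; 1 0.0003 -0.002 0 0; 1 0 0 0 0"

```text
clock: 11.15
tool_pos: [0.5251, -0.1053, 0.019]
ee_rot: [0.66, 0.751, -0.0, 0.0]
contact_force: [-0.3, -0.2, -0.1]
width: 0.0005
grip_force: 0.0
```

Emit:
servo_tool --plan "1 0.0002 -0.0015 0 0; 1 0.0002 -0.001 0 0"

```text
clock: 11.35
tool_pos: [0.5254, -0.1072, 0.019]
ee_rot: [0.66, 0.752, 0.0, -0.0]
contact_force: [0.1, 1.7, 0.5]
width: 0.0004
grip_force: 0.3
```

Emit:
servo_tool --plan "1 0.0001 -0.001 0 0; 1 0 0 0 0"

```text
clock: 11.55
tool_pos: [0.5256, -0.1085, 0.019]
ee_rot: [0.66, 0.751, -0.0, 0.0]
contact_force: [0.1, 0.3, -0.3]
width: 0.0003
grip_force: 0.0
```

Emit:
servo_tool --plan "1 0.0001 -0.001 0 0; 1 0 0 0 0"

```text
clock: 11.75
tool_pos: [0.5257, -0.1095, 0.019]
ee_rot: [0.66, 0.752, -0.0, 0.0]
contact_force: [0.2, 0.9, 0.6]
width: 0.0006
grip_force: 0.1
```

```bash
python3 st.py -0.044 0
```

```text
t 11.75 p [ 0.5257 -0.1095  0.019 ] loc -0.044 0.0016 F loc 0.35 0.9 Fz 0.56 turn to across -0.0029 tilt z [ 0. -0. -1.] q [-0.11  0.58  0.32  2.02 -0.32  0.59  0.56] w 0.0006
to [ 0.0002 -0.0016]
```

Emit:
servo_tool --plan "1 0.0001 -0.001 0 0"

```text
clock: 11.85
tool_pos: [0.5258, -0.1102, 0.0191]
ee_rot: [0.66, 0.752, 0.0, -0.0]
contact_force: [0.1, 0.7, -0.3]
width: 0.0004
grip_force: 0.3
```

Emit:
servo_tool --plan "1 0.0001 -0.001 0 0"

```text
clock: 11.95
tool_pos: [0.5259, -0.1112, 0.019]
ee_rot: [0.66, 0.752, 0.0, -0.0]
contact_force: [0.4, 3.2, 0.3]
width: 0.0005
grip_force: 1.2
```

Emit:
servo_tool --plan "1 0.0001 -0.001 0 0"

```text
clock: 12.05
tool_pos: [0.526, -0.1118, 0.019]
ee_rot: [0.66, 0.752, 0.0, -0.0]
contact_force: [0.3, 3.3, 0.9]
width: 0.0006
grip_force: 1.3
```

```bash
python3 st.py -0.044 0
```

```text
t 12.05 p [ 0.526  -0.1118  0.019 ] loc -0.0439 -0.0007 F loc 0.69 3.21 Fz 0.88 turn to across -0.0033 tilt z [-0.     0.001 -1.   ] q [-0.11  0.58  0.32  2.02 -0.32  0.59  0.56] w 0.0006
to [-0.0001  0.0007]
```

Contact at 3.2 N, where predicted. I'm backing off straight, then raising and clearing.

Emit:
servo_tool --plan "1 -0.0005 0.005 0 0; 1 -0.002 0.015 0 0; 1 -0.004 0.03 0 0; 1 0 0 0.04 0; 1 0 0 0.05 0"

```text
clock: 12.55
tool_pos: [0.5173, -0.06, 0.108]
ee_rot: [0.659, 0.753, -0.002, -0.002]
contact_force: [0.4, -0.0, -0.7]
width: 0.0005
grip_force: 0.0
```

Emit:
servo_tool --plan "1 -0.01 0.04 0.03 0; 1 -0.015 0.045 0 0; 1 -0.015 0.045 0 0; 1 -0.015 0.045 0 0; 1 -0.015 0.045 0 0"

```text
clock: 13.05
tool_pos: [0.4482, 0.1595, 0.1387]
ee_rot: [0.659, 0.752, 0.0, -0.0]
contact_force: [1.3, 0.1, 0.5]
width: 0.0005
grip_force: 0.0
```

Emit:
servo_tool --plan "1 -0.01 0.045 0 0; 1 -0.01 0.045 0 0; 1 0 0.02 0 0; 1 0 0 0 0; 1 0 0 0 0"

```text
clock: 13.55
tool_pos: [0.4289, 0.2669, 0.1382]
ee_rot: [0.659, 0.752, -0.0, 0.0]
contact_force: [0.4, -0.1, -0.6]
width: 0.0001
grip_force: 0.0
```

```bash
python3 st.py; python3 -c "
from h import *
a=save('scene','pics/_s6.png')[185:260,300:400];b=save('top','pics/_t6.png')[180:265,330:450]
v=[cv2.resize(a,(400,300),interpolation=cv2.INTER_CUBIC),cv2.resize(b,(720,510),interpolation=cv2.INTER_CUBIC)]
cv2.imwrite('pics/fin.png',v[1][:,:,::-1]);cv2.imwrite('pics/fin_s.png',v[0][:,:,::-1])"
```

```text
t 13.55 p [0.4289 0.2669 0.1382] loc -0.0923 0.3872 F loc 0.36 -0.18 Fz -0.56 turn to across -0.0042 tilt z [-0.    -0.001 -1.   ] q [-0.88  0.33  0.31  2.04 -0.14  0.8  -0.36] w 0.0001
```

View pics/fin.png

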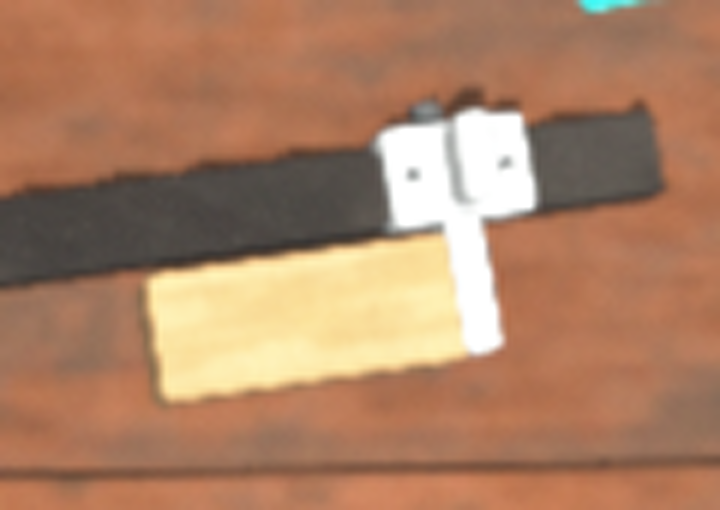

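The final view shows the block flush against the stop arm at (455,290) and parallel to the rail, with the saddle at (378,133)–(537,213) over the catch. I'll check the stop position numerically, with no more pictures, then hand in.

```bash
python3 -c "
from bl import *
for p,z in(([(378,133),(523,112),(537,213),(388,228)],.051),([(145,285),(445,235),(468,356),(162,403)],.045)):
    print(L(onplane('top',np.array(p)/6+[330,180]-.42,z)),np.mean(L(onplane('top',np.array(p)/6+[330,180]-.42,z)),0))"
```

```text
t 13.65 p [0.4296 0.2655 0.1383] loc -0.0918 0.3858 F loc -0.05 -1.05 Fz -0.41 turn to across -0.0012 tilt z [-0.    -0.001 -1.   ] q [-0.88  0.33  0.31  2.04 -0.14  0.8  -0.36] w 0.0005
[[0.0157, -0.1019], [0.0159, -0.1545], [-0.0206, -0.153], [-0.0184, -0.0997]] [-0.00185  -0.127275]
[[-0.0257, -0.012], [-0.0231, -0.1206], [-0.0667, -0.1213], [-0.0676, -0.0116]] [-0.045775 -0.066375]
```

The stop is at −0.127, matching the notch. The block end is at −0.121, which is the arm face.

```bash
python3 -c "
from station import job_done
print(job_done())"
```

```text
the job is handed in; nothing more can be done
None
```

The stop is clicked into the catch, the pine block is butted against its arm and lies along the rail, the arm is clear, and the job is handed in at about 13.7 s; I viewed 11 pictures, one over the limit of 10.

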